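# Open the sliding-lid drill-bit box

### The job

Open the wooden drill-bit box: its flush sliding lid has nothing to take hold of, so press on the lid firmly but not hard with closed fingers and edge it past its spring catch and out over the open end of the box until it overhangs enough to pinch. Then pinch the overhanging end, draw the lid straight out of its grooves, and lay it gently on the bare bench clear of the box, flat and right way up. Leave the box where it stands and do not disturb the things round it.

Things in the scene. Friction and masses are not known exactly. Their poses are not given: they have to be found in the camera images.
- bit_box: Loose wooden box on the bench, 180 mm long (x), 72 wide (y), 46 high, about 1 kg. Origin: centre of its underside, z up. The lid slides out along -x, over the open end, which looks roughly to the robot's right; a full-height wall at +x stops it. The lid's edges run in waxed side grooves, 36 to 42 mm above the bench, under 4 mm lips 51 mm apart. Sliding the lid under more than 32 N splits the grooves.
- box_mouth (a point): Middle of the box's open (-x) end, on top of its low end wall, 36 mm above the bench: the edge over which the lid slides. Axes as the box's. Shut, the lid lies on this wall with its end flush with the box's end.
- box_catch (a point): Spring-loaded steel ball in the low end wall, 14 mm in from the open end, hidden under the shut lid in a dimple. It holds the lid so firmly that a finger pressing down with less than about 18 N skids on the lid; 20 to 25 N drags the lid along with it. After a few millimetres the ball is out of the dimple and only rubs along the lid's underside.
- lid_centre (a point): Plain wooden lid, 170 mm long (x), 0.1 kg. Lowest 4 mm: a tongue 58 wide (y), in the grooves with 2 mm play up, 1.5 mm each side; pinch the overhang across it. On it a panel 47 wide, 7.5 thick. Shut, its top is 47.5 mm above the bench, 1.5 mm proud of the lips. Point: the lid's centre, 5.75 mm above its underside; x away from the open end, z up. Drawn out 172 mm it is free.
- glue_bottle: bystander: wood glue bottle, 54 mm across, 160 mm high, origin under its centre
- sanding_block: bystander: cork sanding block, 64x112x28 mm, origin under its centre
- nail_jar: bystander: glass jar of nails, 62 mm across, 85 mm high, origin under its centre
There are look-alikes about, which are no part of the job. There is more than one size of the part that bears lid_centre; the job needs the larger.

How it is judged (in metres and radians):
On the way, in this order (a step that is already met when the one before it is completed fails the run):
1. the lid has been slid out so that it overhangs the open end by at least 20 mm, still in its grooves (x of lid_centre in the frame of bit_box between -0.15 and -0.025 m), for 0.2 s.
2. the lid is drawn clear of the box and held by the fingers above the bench (x of lid_centre in the frame of bit_box below -0.174 m and height (world z) of lid_centre above 0.02 m and contact force between the fingers and box_lid above 2 N), for 0.1 s.
At the end, for the whole second after the job is handed in: The lid lies at rest flat on the bench (centre under 8.5 mm high, tilt under 0.05 rad), right way up, not touching the box; the box stands flat within 40 mm of where it was (height (world z) of lid_centre below 0.0085 m and angle between each of lid_centre, bit_box's own z axis and vertical below 0.05 rad and contact force between box_lid and bit_box below 0.1 N and linear speed of box_lid below 0.02 m/s and distance of bit_box from where it was at the start of the episode below 0.04 m).
It fails at once if the lid is forced: once it has left its shut place it slides while pressed or wrenched against the box with more than 32 N (contact force between box_lid and bit_box above 32 N and linear speed of box_lid above 0.008 m/s and x of lid_centre in the frame of bit_box below -0.007 m).
It fails at once if the lid is dropped: it moves faster than 0.7 m/s while the fingers do not hold it (linear speed of box_lid above 0.7 m/s and contact force between the fingers and box_lid below 0.1 N).
It fails at once if the box is dragged more than 40 mm or tipped (distance of bit_box from where it was at the start of the episode above 0.04 m or angle between bit_box's own z axis and vertical above 0.12 rad).
It fails at once if a thing standing round the box is shifted more than 20 mm or tipped (distance of any of glue_bottle, nail_jar, sanding_block from where it was at the start of the episode above 0.02 m or angle between any of glue_bottle, nail_jar's own z axis and vertical above 0.2 rad).
It also fails if it takes over 54 s, if anything falls off the work surface, if the arm or the gripper's body presses on something with over 40 N, if the wrist force passes 120 N, or if a joint passes its speed limit or range.

### The arm

A 7-joint arm with a two-finger parallel gripper is mounted at the origin on a cart in front of the work surface, level with it; the furniture and walls round the work are solid. World frame = base frame: x ahead of the robot, y to its left, z up, the work surface at z = 0. Lengths are in mm, angles in rad, forces in N, time in s.
With the tool pointing down it reaches from about 425 to 1025 mm from the base axis. Payload 9.4 kg.
Tool frame: the origin (TCP) lies midway between the tips of the shut fingers; the grasp point (between the pads) lies 19 mm behind it (robot.grip_depth is the distance from the TCP to the grasp point, in mm); z points along the fingers, y is the line along which they close (so a half turn about z gives the same grasp; the last joint's range is limited). The gripper opens to 93 mm and grips with 3 to 60 N. Pads are 15 mm wide; open, the fingers measure 128 mm over their backs; the gripper's body (75 mm by 188 mm) begins 65 mm behind the grasp point.
Start: joints at [-1.419, 0.599, -0.003, 1.599, 0.002, 0.943, -0.08], TCP at [164.441, 706.104, 218.618] pointing down, gripper open.
Joint ranges: [-2.57, 2.57], [-0.35, 1.97], [-1.29, 1.29], [0.11, 2.56], [-1.05, 4.19], [0.11, 1.86], [-2.63, 2.63]. Speed limits (rad/s): [2.22, 2.22, 3.01, 3.01, 3.14, 3.14, 3.14].

### API

Orientations are given as a unit quaternion [w, x, y, z].
In Python, from station import robot gives the robot as it stands.
- The arm moves only by the tool servo_tool, never from a script. Its argument "increments" is text: rows parted by semicolons, each of 6 numbers parted by spaces: the shift along the tool's x, y, z in cm, then the turn, a rotation vector about the tool's x, y, z in degrees. In form: dx dy dz wx wy wz; .... A call has 1 to 8 rows; each row shifts and turns the commanded pose from where the row before left it, along the tool's axes as they then stand; what a row does not reach is not made up. A row lasts 1/12 s, in which the tool goes at most 41.7 mm and 7.16 degrees, less where a joint would pass 70% of its speed; a pose out of reach is approached as far as the arm can. A call is refused whole if a number of a shift passes 4.17 or a number of a turn 7.16, either way. A call with a gripper value outside its range is refused whole. "jaw" is the opening in per cent of the stroke, from 0 (shut) to 100 (fully open), set as the call begins (left out, the last holds). The fingers move at their own pace and stop on an object; "squeeze" is the grip in N (left out, the last holds). Time passes only in rows, so rows that do not move let the fingers close. It gives the time, the measured TCP pose, the force, the opening and the grip force at its end, in the units of the state.
- robot.get_state(): the state, without advancing time (a new reading comes with each control period).
- robot.capture(name): name is "side" or "top"; returns (picture, depth): 480x640x3 uint8, blue, green, red; 480x640 float32, mm along the optical axis (not along the pixel's ray), 0 where there is no reading.
- robot.camera_params(name): a dict with "K" (3x3 intrinsics, pixels), "k1" (the pictures are not rectified: a ray, as slopes to the right and down, at radius r is drawn at 1 + k1 r^2 times it, then the intrinsics apply), "xyz" and "attitude" of the camera in the world. Camera axes: x right, y up, looking along -z (the intrinsics and any distortion apply to the point x, -y, -z); pixel columns grow to the right and rows downward; lengths in mm; the calibration is good to about 2 mm. A picture is of the moment at which its call begins. camera_params takes no time and is no camera call.
- robot.sign_off(): hands the job in; it is judged then, once.
The state is a dict: "time_s": time; "q": joint angles; "qvel": joint speeds; "joint_efforts": joint torques, N m; "tool_pos": TCP position; "tool_rot": TCP orientation; "wrist_force": force on the tool from outside, world axes, zero at the start; "ft_torque": the same for the moment, N m; "gripper_width": opening from 0.0 (shut) to 1.0 (fully open); "finger_force": force on a finger pad.
Only numpy, scipy, OpenCV 4.12 (cv2) and the standard library are available. Lean on these libraries where they do the work, as an engineer would, in place of code of your own. Each camera call takes 0.05 s, during which the arm holds its last target. There are 200 camera calls.

## Working session

There is one attempt and no reset: what is moved stays moved. The work goes in short steps, Python scripts to look and compute and a tool call to move; the robot and the scene stay as the last step left them, time stands still between calls to the robot, and variables do not carry over. Pictures are saved under pics/ and viewed, at most 10 in all, crops included, and the job is handed in when it is done.

Besides the shell and the picture viewer there is one more tool, called after "Call:" as name(argument=value, ...), one argument or row to a line, values as JSON. servo_tool: Moves the arm, as the interface text tells. Its arguments: {"type":"object","properties":{"increments":{"type":"string"},"jaw":{"type":"number"},"squeeze":{"type":"number"}},"required":["increments"]}

```bash
mkdir -p pics; cat > h.py <<'E'
import numpy as np, cv2
from scipy.spatial.transform import Rotation as R
from station import robot
def cam(n):
    p=robot.camera_params(n); a=np.array(p["attitude"],float)
    M=R.from_quat(a,scalar_first=True).as_matrix() if a.size==4 else a.reshape(3,3)
    return np.array(p["K"],float),p["k1"],np.array(p["xyz"],float),M
def ray(n,px):
    K,k1,c,M=cam(n); px=np.atleast_2d(np.array(px,float))
    u=cv2.undistortPoints(px[:,None],K,np.array([k1,0,0,0,0.]))[:,0]
    return c,np.c_[u[:,0],-u[:,1],-np.ones(len(u))]@M.T
def onz(n,px,z):
    c,d=ray(n,px); return c+d*((z-c[2])/d[:,2])[:,None]
def depthpt(n,px,D):
    c,d=ray(n,px); px=np.atleast_2d(px).astype(int); return c+d*D[px[:,1],px[:,0]][:,None]
def two(n1,p1,n2,p2):
    c,d=ray(n1,p1); e,f=ray(n2,p2); out=[]
    for a,b in zip(d,f):
        s=np.linalg.lstsq(np.c_[a,-b],e-c,rcond=None)[0]; p,q=c+a*s[0],e+b*s[1]; out.append(np.r_[(p+q)/2,np.linalg.norm(p-q)])
    return np.array(out)
def proj(n,P):
    K,k1,c,M=cam(n); q=(np.atleast_2d(P)-c)@M; q=q*[1,-1,-1]
    return cv2.projectPoints(q[:,None],np.zeros(3),np.zeros(3),K,np.array([k1,0,0,0,0.]))[0][:,0]
E
python3 - <<'E'
from h import *
for n in("side","top"):
    im,D=robot.capture(n); cv2.imwrite(f"pics/{n}0.png",im); np.save(f"{n}0.npy",D)
    K,k1,c,M=cam(n);print(n,K.tolist(),k1,c,M.round(3).tolist(),(D>0).mean())
print(robot.get_state())
E
```

```text
side [[595.1590162981207, 0.0, 320.35538749138965], [0.0, 595.1590162981207, 247.58647733268074], [0.0, 0.0, 1.0]] -0.02913447380207593 [ -12.54673624 -977.59114884  767.43970338] [[0.891, 0.221, -0.396], [-0.454, 0.426, -0.783], [-0.005, 0.877, 0.48]] 0.96458984375
top [[537.7677393092755, 0.0, 325.50518610006026], [0.0, 537.7677393092755, 231.77735866656033], [0.0, 0.0, 1.0]] 0.035489413333955555 [ 329.93337784  157.25053929 1209.65816108] [[0.033, 0.976, -0.216], [-0.999, 0.033, -0.002], [0.005, 0.216, 0.976]] 0.9958821614583333
{'time_s': 0.1, 'q': array([-1.41869955,  0.60005413, -0.00251624,  1.60007882,  0.00184804,
        0.94288781, -0.07979868]), 'qvel': array([ 0.0011346 , -0.00161142,  0.00189677,  0.00026741, -0.00031601,
       -0.00248616,  0.00012317]), 'joint_efforts': array([ 5.29270168e-03, -7.66551447e+01,  1.50241669e+00, -2.52937192e+01,
       -5.22932480e-02,  1.36865705e-02,  4.03215176e-05]), 'tool_pos': array([164.37651349, 705.65720528, 217.82988617]), 'tool_rot': array([ 1.18921906e-05,  1.14116364e-01,  9.93467134e-01, -7.13786929e-04]), 'wrist_force': array([ 0.41793828,  0.34229831, -0.25006131]), 'ft_torque': array([-0.00296157, -0.01300057, -0.02269749]), 'finger_force': 0.0, 'gripper_width': 1.004923401518452}
```

View pics/top0.png

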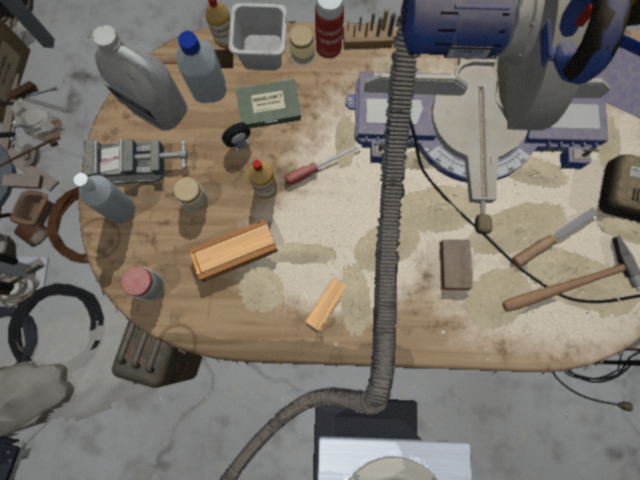

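View pics/side0.png

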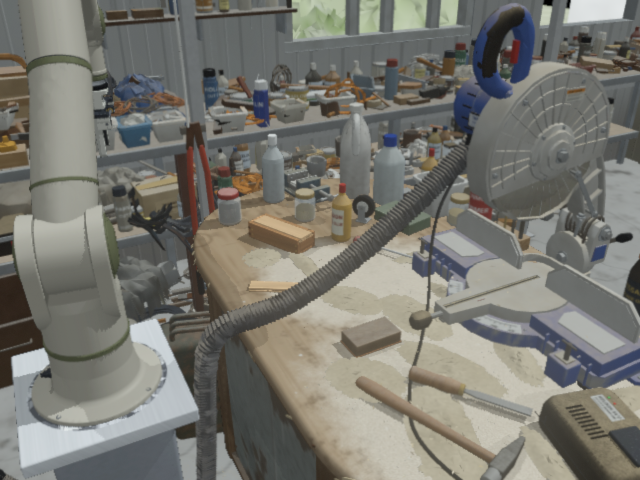

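Top view: the box is at about (235,250), open end to the right. A small loose lid, the look-alike, lies at (325,305). The glue bottle is at (262,178), jars at (188,193) and (140,282), and a hose runs at column ~390. Side view: box at (282,233), small lid at (270,286).

Candidates for the lid: the panel on the box at (235,250) in the top view, which is the larger and sits in its grooves, so it is my choice; and the small loose lid at (325,305), which I reject. I'll check this in a crop.

```bash
python3 - <<'E'
from h import *
t=cv2.imread("pics/top0.png"); s=cv2.imread("pics/side0.png")
a=cv2.resize(t[205:295,175:295],(800,600),interpolation=cv2.INTER_CUBIC)[:, :]
b=cv2.resize(s[205:260,240:325],(618,400),interpolation=cv2.INTER_CUBIC)
A=cv2.resize(a,(400,300)); 
out=np.zeros((600,800,3),np.uint8); out[:300,:400]=A; out[200:600,182:800]=b if False else out[200:600,182:800]
out[:300,400:]=cv2.resize(s[205:260,240:325],(400,300),interpolation=cv2.INTER_CUBIC)
out[300:,:400]=cv2.resize(t[150:310,100:300],(400,300)); out[300:,400:]=cv2.resize(t[220:340,240:400],(400,300))
cv2.imwrite("pics/c1.png",out)
T=np.load("top0.npy");S=np.load("side0.npy")
for p in [(235,250),(325,305),(262,165),(188,190),(138,280),(455,265),(385,400),(388,300),(390,200),(395,120),(370,395),(330,390),(280,270),(300,330)]:
    print(p,depthpt("top",p,T)[0].round(0))
E
```

```text
(235, 250) [539. 357.  46.]
(325, 305) [429. 155.   8.]
(262, 165) [709. 298. 126.]
(188, 190) [662. 461.  83.]
(138, 280) [461. 544.  95.]
(455, 265) [ 526. -131.   26.]
(385, 400) [233.  22.  20.]
(388, 300) [438.  23.  73.]
(390, 200) [630.  32. 167.]
(395, 120) [763.  34. 255.]
(370, 395) [242.  54.  22.]
(330, 390) [ 214.  131. -510.]
(280, 270) [505. 260.   2.]
(300, 330) [373. 209.  -7.]
```

View pics/c1.png

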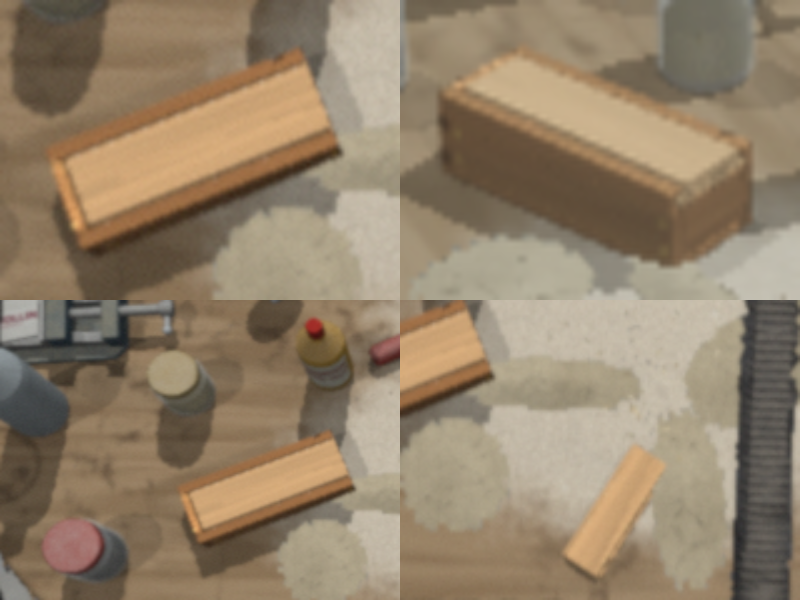

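The crop shows a pale lid panel inside the darker box rim, with its end flush at the right. The loose lid at top px (325,305) is clearly smaller, so the one in the box is right. Next I'll triangulate the box corners.

```bash
python3 - <<'E'
from h import *
t=[(190,250.9),(264.4,220.6),(277,250),(201.4,279.4)]; s=[(265.5,214.2),(314.4,230.7),(298.4,239.8),(248.5,222)]
P=two("top",t,"side",s);print(P.round(1))
Z=onz("top",t,46);print(Z.round(1)); print("side@46",onz("side",s,46).round(1))
for Q in(P[:,:3],Z):
    c=Q.mean(0); u=(Q[0]+Q[3]-Q[1]-Q[2])[:2]; print("c",c,"len",np.linalg.norm(u)/2,"wid",np.linalg.norm((Q[0]+Q[1]-Q[2]-Q[3])[:2])/2,"yaw of +x",np.degrees(np.arctan2(u[1],u[0])))
# lid panel by color mask + depth points
im=cv2.imread("pics/top0.png"); hsv=cv2.cvtColor(im,cv2.COLOR_BGR2HSV)
m=((hsv[...,0]>8)&(hsv[...,0]<18)&(hsv[...,2]>165)&(hsv[...,1]>90)).astype(np.uint8)
m[:, :180]=0;m[:,290:]=0;m[:210]=0;m[290:]=0
m=cv2.morphologyEx(m,cv2.MORPH_OPEN,np.ones((3,3)))
c=max(cv2.findContours(m,0,2)[0],key=cv2.contourArea); r=cv2.minAreaRect(c); B=cv2.boxPoints(r)
W=onz("top",B,47.5); print(r); print(W.round(1),W.mean(0),[np.linalg.norm(W[i]-W[i-1]).round(1) for i in range(4)])
D=np.load("top0.npy"); print("lid z by depth",np.median(depthpt("top",np.array([(220,255),(235,250),(250,243)]),D)[:,2]))
# bottle/jar footprints in world: check depth points near lid-free zone
for p in [(262,190),(262,185),(150,290),(195,203)]: print(p,depthpt("top",p,D)[0].round())
E
```

```text
[[536.5 455.7  40.6   3.3]
 [611.  295.7  42.7   5. ]
 [546.5 263.3  45.9   8.8]
 [473.8 424.8  43.8   2.7]]
[[534.  454.8  46. ]
 [607.8 296.1  46. ]
 [542.3 264.7  46. ]
 [472.2 424.7  46. ]]
side@46 [[534.1 444.9  46. ]
 [610.8 289.8  46. ]
 [551.  262.6  46. ]
 [473.7 420.3  46. ]]
c [541.95243601 359.85308214  43.25893446] len 176.81304418807966 wid 71.00410971227977 yaw of +x 114.59981345768222
c [539.08657696 360.07381526  46.        ] len 174.83045637663105 wid 70.64439563938198 yaw of +x 114.2949157219063
((231.51931762695312, 248.12994384765625), (21.093074798583984, 82.81102752685547), 67.52056884765625)
[[526.3 455.4  47.5]
 [603.1 292.7  47.5]
 [559.6 272.5  47.5]
 [484.1 434.3  47.5]] [543.28777051 363.72050731  47.5       ] [np.float64(47.2), np.float64(179.9), np.float64(47.9), np.float64(178.5)]
lid z by depth 46.52332801643797
(262, 190) [672. 303.  66.]
(262, 185) [675. 300.  96.]
(150, 290) [443. 524.  72.]
(195, 203) [639. 450.  60.]
```

Measured: box centre about (540,360), +x heading about 114.5°, lid top z about 46.5, size 176x71, which matches the text. I'll move above the lid with the fingers closed.

Call:
servo_tool(
  increments="-2.7 -1.5 0 0 0 0;-2.7 -1.5 0 0 0 0;-2.7 -1.5 0 0 0 0;-2.7 -1.5 0 0 0 0;-2.7 -1.5 0 0 0 0;-2.7 -1.5 0 0 0 0;-2.7 -1.5 0 0 0 0;-2.7 -1.5 0 0 0 0",
  jaw=0,
  squeeze=20,
)

```text
time_s: 0.77
tool_pos: [348.4, 538.9, 218.3]
tool_rot: [-0.0, 0.114, 0.993, -0.0]
wrist_force: [0.4, 0.0, -0.1]
gripper_width: 0.477
finger_force: 0.0
```

Call:
servo_tool(
  increments="-2.7 -1.5 0 0 0 0;-2.7 -1.5 0 0 0 0;-2.7 -1.5 0 0 0 0;-2.7 -1.5 0 0 0 0;-2.7 -1.5 0 0 0 0;-2.7 -1.5 0 0 0 0;-2.7 -1.5 0 0 0 0;-2.7 -1.5 0 0 0 0",
)

```text
time_s: 1.43
tool_pos: [531.6, 373.1, 218.4]
tool_rot: [-0.0, 0.114, 0.993, -0.0]
wrist_force: [-0.0, 0.0, 0.0]
gripper_width: 0.004
finger_force: 0.0
```

Call:
servo_tool(
  increments="0 0 1 0 0 6.55;0 0 1 0 0 6.55;0 0 1 0 0 6.55;0 0 1 0 0 6.55;0 0 1 0 0 6.55;0 0 1 0 0 6.55;0 0 1 0 0 6.55;0 0 1 0 0 6.55",
)

```text
time_s: 2.1
tool_pos: [530.6, 374.3, 137.9]
tool_rot: [-0.0, 0.543, 0.839, -0.0]
wrist_force: [0.3, -0.1, 0.0]
gripper_width: 0.007
finger_force: 0.0
```

```bash
cat >> h.py <<'E'
def tool():
    s=robot.get_state(); M=R.from_quat(s["tool_rot"],scalar_first=True).as_matrix(); return s,np.array(s["tool_pos"]),M
def to(P):
    s,p,M=tool(); print("tool shift cm",((np.array(P)-p)@M/10).round(2))
def rep():
    s,p,M=tool(); print(s["time_s"],p.round(1),"xhead",np.degrees(np.arctan2(M[1,0],M[0,0])).round(1),"z",M[:,2].round(3),"F",s["wrist_force"].round(1),"w",round(s["gripper_width"],3),"ff",s["finger_force"],"q",s["q"].round(2))
E
python3 - <<'E'
from h import *
rep(); to([534,373,80])
for n in("side","top"):
    im,D=robot.capture(n); cv2.imwrite(f"pics/{n}1.png",im)
t=cv2.imread("pics/top1.png");s=cv2.imread("pics/side1.png")
cv2.imwrite("pics/v1.png",np.hstack([cv2.resize(t[130:370,130:450],(400,300)),cv2.resize(s[150:330,160:400],(400,300))]))
E
```

```text
2.1 [530.6 374.3 137.9] xhead 114.2 z [-0. -0. -1.] F [ 0.3 -0.1  0. ] w 0.007 ff 0.0 q [-0.86  0.61  0.24  1.86 -0.22  0.69 -0.07]
tool shift cm [-0.25  0.26  5.79]
```

View pics/v1.png

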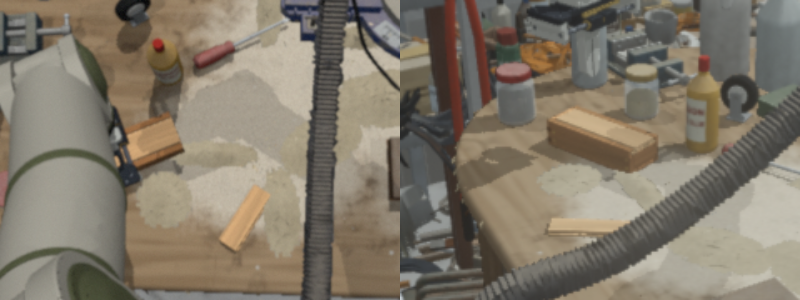

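```bash
python3 - <<'E'
from h import *
rep(); _,p,M=tool()
for n in("side","top"):
    print(n,proj(n,[p,[0,0,0],[164,706,218],[540,360,46]]).round(0).tolist(),np.abs(cv2.imread(f"pics/{n}1.png").astype(int)-cv2.imread(f"pics/{n}0.png")).mean())
im,D=robot.capture("side"); cv2.imwrite("pics/side2.png",im)
E
```

```text
2.2 [529.6 374.  136.8] xhead 114.4 z [-0.002 -0.002 -1.   ] F [-0.4  0.3 -0.4] w 0.004 ff 0.0 q [-0.86  0.61  0.24  1.86 -0.22  0.7  -0.07]
side [[272.0, 194.0], [98.0, 380.0], [104.0, 149.0], [279.0, 226.0]] 5.527885199652777
top [[219.0, 246.0], [394.0, 520.0], [-2.0, 441.0], [234.0, 250.0]] 8.884892578125
```

View pics/side2.png

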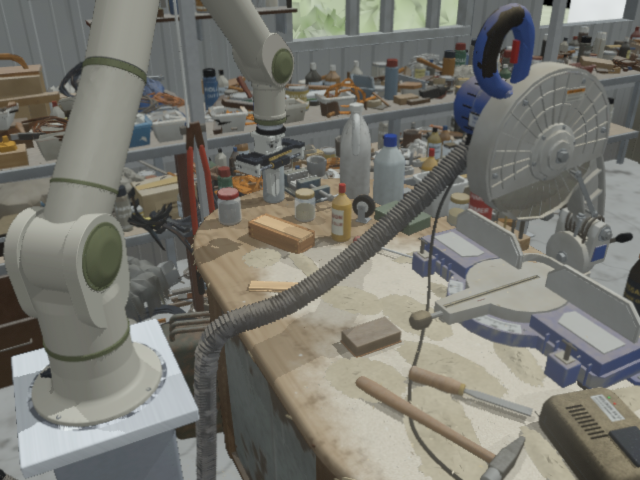

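The side view now shows the gripper above the box, tip near (272,194), as projected. I'll descend to just above the lid.

Call:
servo_tool(
  increments="0.05 0.1 1.5 0 0 0;0.05 0.1 1.5 0 0 0;0.1 0.1 1.5 0 0 0;0.05 0.1 1.5 0 0 0;0 0 1.2 0 0 0;0 0 0.8 0 0 0;0 0 0.2 0 0 0;0 0 0 0 0 0",
)

```text
time_s: 2.92
tool_pos: [533.3, 378.1, 56.4]
tool_rot: [-0.0, 0.541, 0.841, -0.0]
wrist_force: [-1.2, 0.3, 0.3]
gripper_width: 0.003
finger_force: 0.0
```

Call:
servo_tool(
  increments="0 0 0.15 0 0 0;0 0 0.15 0 0 0;0 0 0.1 0 0 0;0 0 0 0 0 0",
)

```text
time_s: 3.25
tool_pos: [533.4, 378.5, 52.9]
tool_rot: [0.0, 0.541, 0.841, 0.0]
wrist_force: [-0.6, -0.4, 0.6]
gripper_width: 0.008
finger_force: 0.0
```

Call:
servo_tool(
  increments="0 0 0.12 0 0 0;0 0 0.12 0 0 0;0 0 0.12 0 0 0;0 0 0.12 0 0 0;0 0 0 0 0 0;0 0 0 0 0 0",
)

```text
time_s: 3.75
tool_pos: [533.4, 378.3, 47.9]
tool_rot: [0.0, 0.541, 0.841, 0.0]
wrist_force: [0.1, -1.1, 2.7]
gripper_width: 0.001
finger_force: 1.3
```

Contact at z about 47.9 mm, as expected for the lid top. Now I'll build up the press.

Call:
servo_tool(
  increments="0 0 0.05 0 0 0;0 0 0.05 0 0 0;0 0 0 0 0 0;0 0 0 0 0 0;0 0 0 0 0 0",
)

```text
time_s: 4.17
tool_pos: [533.5, 378.3, 47.9]
tool_rot: [-0.0, 0.541, 0.841, 0.0]
wrist_force: [-2.0, -1.2, 11.7]
gripper_width: 0.0
finger_force: 6.0
```

Call:
servo_tool(
  increments="0 0 0.06 0 0 0;0 0 0.05 0 0 0;0 0 0 0 0 0;0 0 0 0 0 0;0 0 0 0 0 0",
)

```text
time_s: 4.58
tool_pos: [533.7, 378.5, 47.8]
tool_rot: [0.0, 0.541, 0.841, 0.001]
wrist_force: [-4.5, -2.6, 22.3]
gripper_width: 0.006
finger_force: 10.8
```

Call:
servo_tool(
  increments="-0.05 -0.02 0 0 0 0;-0.05 -0.02 0 0 0 0;-0.05 0 0 0 0 0;-0.05 0 0 0 0 0;-0.05 0 0 0 0 0;-0.05 0 0 0 0 0",
)

```text
time_s: 5.08
tool_pos: [534.9, 377.8, 47.8]
tool_rot: [-0.0, 0.541, 0.841, 0.002]
wrist_force: [-3.6, 2.3, 16.6]
gripper_width: 0.009
finger_force: 8.7
```

Call:
servo_tool(
  increments="0 0 0.06 0 0 0;-0.05 0 0.01 0 0 0;-0.05 0 0.01 0 0 0;-0.05 0 0.01 0 0 0;-0.05 0 0.01 0 0 0",
)

```text
time_s: 5.5
tool_pos: [535.5, 377.1, 47.8]
tool_rot: [-0.001, 0.54, 0.841, 0.003]
wrist_force: [-7.1, 4.7, 26.9]
gripper_width: 0.006
finger_force: 13.6
```

Call:
servo_tool(
  increments="-0.05 -0.02 -0.03 0 0 0;-0.05 -0.02 0 0 0 0;-0.05 0 0 0 0 0;-0.05 0 0 0 0 0;0 0 0 0 0 0",
)

```text
time_s: 5.92
tool_pos: [536.1, 375.9, 47.8]
tool_rot: [-0.0, 0.54, 0.842, 0.003]
wrist_force: [-4.5, 6.1, 22.4]
gripper_width: 0.004
finger_force: 11.0
```

Normal force 22 N and still building shear, so I'll carry on.

Call:
servo_tool(
  increments="-0.06 0 0 0 0 0;-0.06 0 0 0 0 0;-0.06 0 0 0 0 0;-0.06 0 0 0 0 0;-0.06 0 0 0 0 0;0 0 0 0 0 0",
)

```text
time_s: 6.42
tool_pos: [537.8, 372.1, 47.8]
tool_rot: [-0.0, 0.54, 0.841, 0.003]
wrist_force: [-3.5, 4.4, 22.2]
gripper_width: 0.007
finger_force: 11.3
```

```bash
python3 - <<'E'
from h import *
rep()
im,D=robot.capture("side"); cv2.imwrite("pics/side3.png",im)
a=cv2.imread("pics/side0.png")[205:260,240:325]
cv2.imwrite("pics/v3.png",np.hstack([cv2.resize(x,(400,300),interpolation=cv2.INTER_CUBIC) for x in(a,im[205:260,240:325])]))
E
```

```text
6.4167 [537.8 372.1  47.8] xhead 114.6 z [ 0.003  0.005 -1.   ] F [-3.5  4.4 22.2] w 0.007 ff 11.25855966238305 q [-0.81  0.73  0.19  1.9  -0.25  0.53 -0.02]
```

View pics/v3.png

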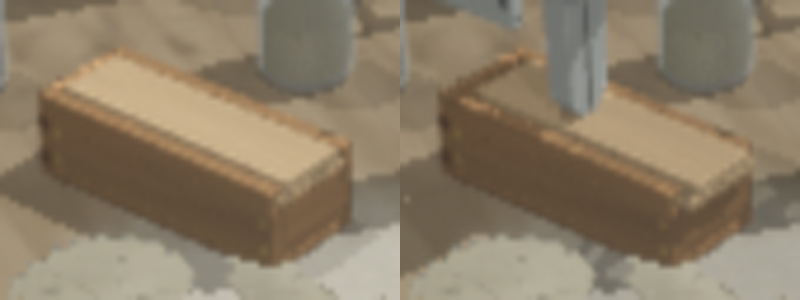

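The lid has moved out by several mm: a gap shows at the left (460,90) and an overhang at the right (720,200). The box has stayed put. I'll go on, with slightly less press.

Call:
servo_tool(
  increments="-0.1 -0.01 -0.02 0 0 0;-0.15 -0.01 -0.02 0 0 0;-0.15 0 0 0 0 0;-0.15 0 0 0 0 0;-0.15 0 0 0 0 0;-0.15 0 0 0 0 0;-0.15 0 0 0 0 0;-0.15 0 0 0 0 0",
)

```text
time_s: 7.13
tool_pos: [542.7, 361.3, 47.8]
tool_rot: [0.0, 0.541, 0.841, 0.003]
wrist_force: [-2.3, 5.1, 17.7]
gripper_width: 0.007
finger_force: 9.3
```

Call:
servo_tool(
  increments="-0.2 0 0 0 0 0;-0.2 0 0 0 0 0;-0.2 0 0 0 0 0;-0.2 0 0 0 0 0;-0.2 0 0 0 0 0;-0.2 0 0 0 0 0;-0.2 0 0 0 0 0;-0.1 0 0 0 0 0",
)

```text
time_s: 7.8
tool_pos: [549.0, 347.4, 47.8]
tool_rot: [0.0, 0.541, 0.841, 0.003]
wrist_force: [-2.4, 4.2, 19.3]
gripper_width: 0.008
finger_force: 9.4
```

```bash
python3 - <<'E'
from h import *
rep()
im,D=robot.capture("side"); cv2.imwrite("pics/side4.png",im)
t,D=robot.capture("top"); cv2.imwrite("pics/top4.png",t)
cv2.imwrite("pics/v4.png",np.hstack([cv2.resize(im[205:265,240:330],(400,300),interpolation=cv2.INTER_CUBIC),cv2.resize(t[205:295,175:295],(400,300),interpolation=cv2.INTER_CUBIC)]))
E
```

```text
7.8 [549.  347.4  47.8] xhead 114.5 z [ 0.004  0.005 -1.   ] F [-2.4  4.2 19.3] w 0.008 ff 9.409264832938788 q [-0.77  0.73  0.18  1.91 -0.25  0.52  0.01]
```

View pics/v4.png

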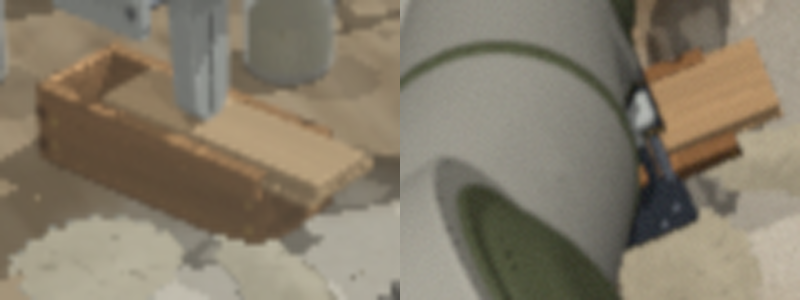

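The lid overhangs by about 30 mm and travels with the finger. I'll slide it further out to bring the grasp clear of the hose later.

Call:
servo_tool(
  increments="-0.2 0 0 0 0 0;-0.2 0 0 0 0 0;-0.2 0 0 0 0 0;-0.2 0 0 0 0 0;-0.2 0 0 0 0 0;-0.2 0 0 0 0 0;-0.2 0 0 0 0 0;-0.2 0 0 0 0 0",
)

```text
time_s: 8.57
tool_pos: [555.5, 333.1, 47.8]
tool_rot: [0.0, 0.54, 0.841, 0.003]
wrist_force: [-2.3, 4.0, 21.0]
gripper_width: 0.004
finger_force: 9.6
```

Call:
servo_tool(
  increments="-0.2 0 0 0 0 0;-0.2 0 0 0 0 0;-0.2 0 0 0 0 0;-0.2 0 0 0 0 0;-0.2 0 0 0 0 0;-0.2 0 0 0 0 0;-0.1 0 0 0 0 0;0 0 0 0 0 0",
)

```text
time_s: 9.23
tool_pos: [561.2, 320.6, 47.8]
tool_rot: [0.001, 0.541, 0.841, 0.003]
wrist_force: [-0.8, 3.2, 20.0]
gripper_width: 0.009
finger_force: 9.7
```

Call:
servo_tool(
  increments="0 0 -0.1 0 0 0;0 0 -0.2 0 0 0;0 0 -0.7 0 0 0;0 0 -2 0 0 0;0 0 -2 0 0 0;0 0 -2 0 0 0",
  jaw=100,
)

```text
time_s: 9.73
tool_pos: [559.2, 317.9, 116.0]
tool_rot: [-0.0, 0.541, 0.841, -0.001]
wrist_force: [-0.2, -0.1, 0.0]
gripper_width: 0.385
finger_force: 0.0
```

```bash
python3 - <<'E'
from h import *
rep()
im,D=robot.capture("side"); cv2.imwrite("pics/side5.png",im)
t,D=robot.capture("top"); cv2.imwrite("pics/top5.png",t); np.save("top5.npy",D)
cv2.imwrite("pics/v5.png",np.hstack([cv2.resize(im[200:275,240:340],(400,300),interpolation=cv2.INTER_CUBIC),cv2.resize(t[205:295,185:305],(400,300),interpolation=cv2.INTER_CUBIC)]))
E
```

```text
9.7333 [559.2 317.9 116. ] xhead 114.5 z [-0.001 -0.001 -1.   ] F [-0.2 -0.1  0. ] w 0.385 ff 0.0 q [-0.75  0.63  0.22  1.89 -0.21  0.64  0.03]
```

View pics/v5.png

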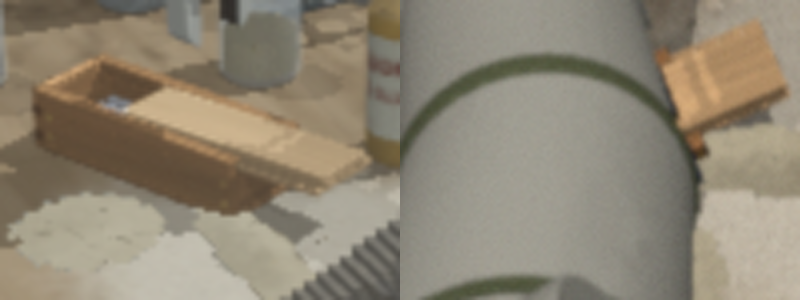

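The lid sticks out well beyond the box. End corners: top px (293,211) and (301,232), side px (332.5,239) and (321,247).

```bash
python3 - <<'E'
from h import *
t=[(293,211),(300.8,231)];s=[(332.5,238.5),(321.3,246)]
print(onz("top",t,47.5).round(1),two("top",t,"side",s).round(1))
c=np.array([540.5,359.5]);u=np.array([np.cos(np.radians(114.5)),np.sin(np.radians(114.5))])
for P in (onz("top",t,47.5),two("top",t,"side",s)): print("box x,y of end", (P[:,:2]-c)@u, (P[:,:2]-c)@[-u[1],u[0]])
g=c-u*(90+24); print(g); to([*g,120]);to([*g,25])
D=np.load("top5.npy");p=depthpt("top",np.array([(285,220),(290,225)]),D);print(p)
E
```

```text
[[631.6 233.5  47.5]
 [586.5 214.2  47.5]] [[634.  233.4  42.9   2.5]
 [590.1 213.7  40.9   4.5]]
box x,y of end [-152.42457945 -151.3176161 ] [-30.64145802  18.39633331]
box x,y of end [-153.55259626 -153.21979873] [-32.78210603  15.30753649]
[587.77502966 255.76441512]
tool shift cm [-6.85 -0.17 -0.16]
tool shift cm [-6.85 -0.21  9.34]
[[610.51187895 250.37928191  46.8061651 ]
 [598.16857147 238.3421866   52.47450629]]
```

The overhang is about 60 mm. Before pinching I'll check the clearance of the gripper body (188 mm wide) against the bottle and hose, using the depth maps.

```bash
python3 - <<'E'
from h import *
L=np.array([610,224.]);u=np.array([np.cos(np.radians(114.5)),np.sin(np.radians(114.5))]);v=np.array([u[1],-u[0]]) # v=tool y
for n in("top","side"):
    D=np.load(n+"0.npy"); Y,X=np.mgrid[0:480,0:640]; m=D>0; px=np.c_[X[m],Y[m]]
    c,d=ray(n,px); P=c+d*D[m][:,None]
    q=np.c_[(P[:,:2]-L)@u,(P[:,:2]-L)@v,P[:,2]]
    b=(abs(P[:,0]-695)<45)&(abs(P[:,1]-300)<45)
    print(n,"bottle (rel lid end: along box+x, along tool y)")
    for z in range(20,170,15):
        k=b&(abs(P[:,2]-z)<8)
        if k.sum()>2: print(z,k.sum(),"xw",np.percentile(P[k,0],[3,97]).round(),"yw",np.percentile(P[k,1],[3,97]).round(),"a",np.percentile(q[k,0],[3,97]).round(),"b",np.percentile(q[k,1],[3,97]).round())
    h=(P[:,1]>-30)&(P[:,1]<110)&(P[:,2]>30)
    for x in range(480,761,40):
        k=h&(abs(P[:,0]-x)<10)
        if k.sum()>2: print("hose x",x,"y",np.percentile(P[k,1],[3,97]).round(),"z",np.percentile(P[k,2],[3,97]).round())
E
```

```text
top bottle (rel lid end: along box+x, along tool y)
20 61 xw [670. 723.] yw [256. 320.] a [-17.  60.] b [ 86. 116.]
35 54 xw [671. 699.] yw [278. 321.] a [12. 61.] b [ 86. 105.]
50 51 xw [671. 692.] yw [279. 325.] a [16. 62.] b [ 87. 106.]
65 61 xw [672. 699.] yw [278. 323.] a [12. 61.] b [ 87. 107.]
80 55 xw [673. 701.] yw [278. 324.] a [12. 62.] b [ 88. 107.]
95 71 xw [673. 698.] yw [279. 325.] a [13. 62.] b [ 88. 110.]
110 237 xw [675. 720.] yw [281. 329.] a [12. 61.] b [ 91. 135.]
125 161 xw [683. 713.] yw [288. 322.] a [20. 53.] b [ 98. 125.]
140 26 xw [692. 702.] yw [297. 313.] a [28. 45.] b [108. 116.]
155 72 xw [693. 709.] yw [297. 313.] a [28. 44.] b [108. 126.]
hose x 480 y [ 7. 51.] z [66. 90.]
hose x 520 y [ 5. 52.] z [ 83. 110.]
hose x 560 y [ 8. 51.] z [100. 130.]
hose x 600 y [ 9. 50.] z [120. 155.]
hose x 640 y [ 6. 50.] z [154. 179.]
hose x 680 y [ 7. 51.] z [166. 206.]
hose x 720 y [ 8. 51.] z [201. 234.]
hose x 760 y [-22.  58.] z [ 36. 264.]
side bottle (rel lid end: along box+x, along tool y)
20 108 xw [671. 715.] yw [272. 303.] a [ 5. 46.] b [ 83. 119.]
35 100 x
[... 155 characters left out ...]
a [ 6. 49.] b [ 85. 127.]
80 106 xw [672. 719.] yw [275. 305.] a [ 7. 48.] b [ 84. 124.]
95 111 xw [673. 719.] yw [274. 307.] a [ 7. 50.] b [ 85. 124.]
110 136 xw [674. 717.] yw [276. 314.] a [ 9. 52.] b [ 89. 124.]
125 71 xw [684. 711.] yw [287. 309.] a [19. 44.] b [ 99. 121.]
140 36 xw [691. 707.] yw [294. 304.] a [25. 39.] b [106. 118.]
155 39 xw [692. 708.] yw [291. 311.] a [23. 42.] b [106. 124.]
hose x 480 y [ 0. 39.] z [44. 88.]
hose x 520 y [ 0. 39.] z [ 61. 107.]
hose x 560 y [ 1. 41.] z [ 79. 127.]
hose x 600 y [ 2. 39.] z [100. 151.]
hose x 640 y [ 0. 38.] z [121. 176.]
hose x 680 y [ 2. 40.] z [148. 202.]
hose x 720 y [ 1. 41.] z [176. 231.]
hose x 760 y [-26.  52.] z [ 34. 259.]
```

The bottle's shoulder (z~110) and the hose (y<51) limit the grasp. I'll slide the lid about 35 mm further first, so the pinch stays clear of both.

Call:
servo_tool(
  increments="1 0.2 0 0 0 0;1 0.2 0.7 0 0 0;1 0.1 1.3 0 0 0;0.5 0 1.3 0 0 0;0 0 1.3 0 0 0;0 0 1.2 0 0 0;0 0 0.5 0 0 0;0 0 0.25 0 0 0",
  jaw=0,
)

```text
time_s: 10.5
tool_pos: [549.5, 351.3, 48.2]
tool_rot: [-0.0, 0.541, 0.841, -0.001]
wrist_force: [-0.7, -0.5, 9.4]
gripper_width: 0.019
finger_force: 4.6
```

Call:
servo_tool(
  increments="0 0 0.12 0 0 0;0 0 0.12 0 0 0;0 0 0.05 0 0 0;0 0 0.05 0 0 0;0 0 0 0 0 0;0 0 0 0 0 0",
)

```text
time_s: 11.0
tool_pos: [550.4, 351.7, 48.1]
tool_rot: [0.0, 0.541, 0.841, 0.001]
wrist_force: [-3.3, -1.4, 11.7]
gripper_width: 0.005
finger_force: 5.8
```

Call:
servo_tool(
  increments="-0.03 -0.02 0.05 0 0 0;-0.1 -0.02 0.02 0 0 0;-0.2 0 0 0 0 0;-0.2 0 0 0 0 0;-0.2 0 0 0 0 0;-0.2 0 0 0 0 0;-0.2 0 0 0 0 0;-0.2 0 0 0 0 0",
)

```text
time_s: 11.67
tool_pos: [556.2, 341.5, 47.9]
tool_rot: [0.0, 0.541, 0.841, 0.002]
wrist_force: [-1.9, 3.2, 12.5]
gripper_width: 0.006
finger_force: 5.9
```

Call:
servo_tool(
  increments="-0.2 0 0 0 0 0;-0.2 0 0 0 0 0;-0.2 0 0 0 0 0;-0.2 0 0 0 0 0;-0.2 0 0 0 0 0;-0.2 0 0 0 0 0;-0.2 0 0 0 0 0;-0.2 0 0 0 0 0",
)

```text
time_s: 12.33
tool_pos: [562.9, 326.9, 47.9]
tool_rot: [0.0, 0.541, 0.841, 0.002]
wrist_force: [-1.4, 3.1, 11.4]
gripper_width: 0.004
finger_force: 5.8
```

Call:
servo_tool(
  increments="-0.2 0 0 0 0 0;-0.2 0 0 0 0 0;-0.2 0 0 0 0 0;-0.1 0 0 0 0 0;0 0 0 0 0 0;0 0 -0.2 0 0 0;0 0 -1 0 0 0;0 0 -2 0 0 0",
)

```text
time_s: 13.0
tool_pos: [563.4, 318.0, 77.0]
tool_rot: [-0.001, 0.541, 0.841, -0.002]
wrist_force: [-0.4, 0.5, 0.6]
gripper_width: 0.006
finger_force: 0.0
```

```bash
python3 - <<'E'
from h import *
rep()
im,D=robot.capture("side"); cv2.imwrite("pics/side6.png",im)
t,D=robot.capture("top"); cv2.imwrite("pics/top6.png",t); np.save("top6.npy",D)
cv2.imwrite("pics/v6.png",np.hstack([cv2.resize(im[200:290,240:360],(400,300),interpolation=cv2.INTER_CUBIC),cv2.resize(t[180:285,200:340],(400,300),interpolation=cv2.INTER_CUBIC)]))
print(onz("top",[(285,182),(300,173),(312,168),(360,148)],10).round())
E
```

```text
13.0 [563.4 318.   77. ] xhead 114.5 z [-0.003 -0.002 -1.   ] F [-0.4  0.5  0.6] w 0.006 ff 0.0 q [-0.73  0.69  0.19  1.9  -0.22  0.58  0.04]
[[710. 258.  10.]
 [734. 224.  10.]
 [747. 196.  10.]
 [800.  85.  10.]]
```

View pics/v6.png

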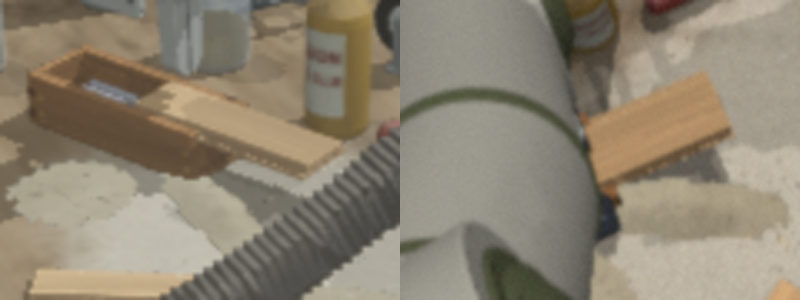

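The lid now overhangs further. End corners: top px (306.8,205.2) and (316,225.5), side px (343.5,244.4) and (330.6,253).

```bash
python3 - <<'E'
from h import *
t=[(306.8,205.2),(316,225)];s=[(343.5,244.4),(330.6,252.7)]
A=onz("top",t,47.5);B=two("top",t,"side",s);print(A.round(1),B.round(1))
u=np.array([np.cos(np.radians(114.5)),np.sin(np.radians(114.5))])
e=(A[:,:2].mean(0)+B[:,:2].mean(0))/2; print("end",e,"heading edge",np.degrees(np.arctan2(*(A[0]-A[1])[[1,0]])))
c=np.array([542,360.5]); print("overhang",-(e-c)@u-90,"lat",(e-c)@[u[1],-u[0]])
g=e+u*18; print(g); to([*g,110]); to([*g,34.5])
E
```

```text
[[646.  203.3  47.5]
 [601.3 181.1  47.5]] [[650.4 203.3  35.8   2.4]
 [603.5 181.6  34.6   1.7]]
end [625.28707947 192.32281099] heading edge 26.407169386401396
overhang 97.57331770462793 lat 6.046072827172491
[617.8226011  208.70211386]
tool shift cm [-12.2    0.17  -2.92]
tool shift cm [-12.21   0.14   4.63]
```

Call:
servo_tool(
  increments="-1 0 -1 0 0 0;-2 0.05 -1 0 0 0;-2 0.05 0 0 0 0;-2 0.05 0 0 0 0;-2 0 0 0 0 0;-2 0 0 0 0 0;-1.2 0 0 0 0 0;0 0 0 0 0 0",
  jaw=100,
)

```text
time_s: 13.77
tool_pos: [617.6, 204.3, 98.1]
tool_rot: [0.001, 0.543, 0.84, -0.001]
wrist_force: [-0.2, -0.5, 0.0]
gripper_width: 0.531
finger_force: 0.0
```

Call:
servo_tool(
  increments="0 0 1 0 0 0;0 0 1.2 0 0 0;0 0 1.2 0 0 0;0 0 1.2 0 0 0;0 0 1 0 0 0;0 0 0.6 0 0 0;0 0 0 0 0 0;0 0 0 0 0 0",
)

```text
time_s: 14.43
tool_pos: [616.1, 208.6, 35.3]
tool_rot: [-0.0, 0.541, 0.841, -0.0]
wrist_force: [-0.4, 0.4, 0.2]
gripper_width: 0.995
finger_force: 0.0
```

```bash
python3 - <<'E'
from h import *
rep(); to([617.8,208.7,33])
im,D=robot.capture("side"); cv2.imwrite("pics/v7.png",cv2.resize(im[150:300,240:440],(800,600),interpolation=cv2.INTER_CUBIC))
E
```

```text
14.4333 [616.1 208.6  35.3] xhead 114.5 z [-0.001 -0.    -1.   ] F [-0.4  0.4  0.2] w 0.995 ff 0.0 q [-0.51  0.75  0.15  1.91 -0.21  0.51  0.22]
tool shift cm [-0.06  0.16  0.23]
```

View pics/v7.png

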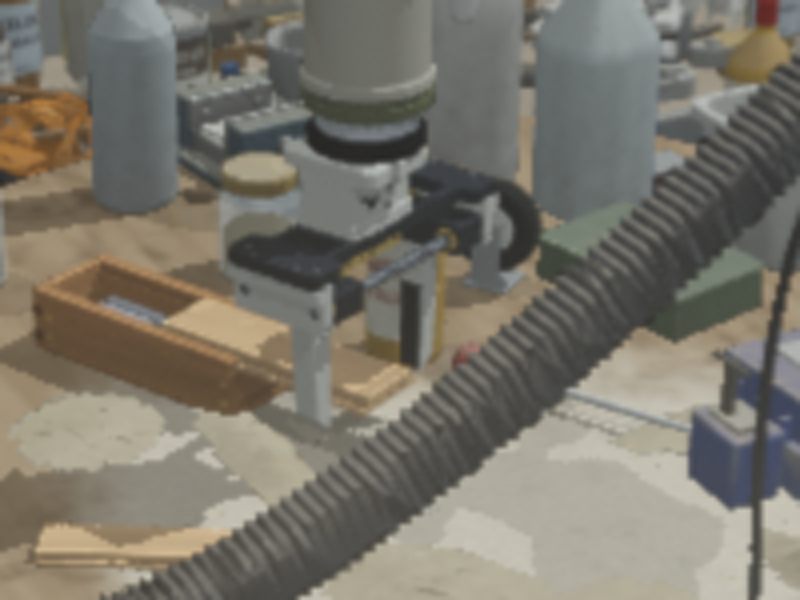

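The fingers straddle the overhanging lid (near finger at (312,380), far finger behind at (410,320)). Closing gently.

Call:
servo_tool(
  increments="0 0.1 0.15 0 0 0;0 0 0 0 0 0;0 0 0 0 0 0;0 0 0 0 0 0;0 0 0 0 0 0;0 0 0 0 0 0;0 0 0 0 0 0;0 0 0 0 0 0",
  jaw=0,
  squeeze=10,
)

```text
time_s: 15.15
tool_pos: [617.3, 209.1, 34.4]
tool_rot: [0.0, 0.541, 0.841, 0.0]
wrist_force: [0.3, -0.3, 0.1]
gripper_width: 0.621
finger_force: 9.9
```

The opening is 57.8 mm, so the tongue is gripped. I'll firm up the grip and draw.

Call:
servo_tool(
  increments="0 0 0 0 0 0;0 0 0 0 0 0;-0.05 0 0 0 0 0;-0.1 0 0 0 0 0;-0.2 0 0 0 0 0;-0.3 0 0 0 0 0",
  squeeze=40,
)

```text
time_s: 15.65
tool_pos: [619.7, 203.2, 34.3]
tool_rot: [-0.0, 0.541, 0.841, -0.0]
wrist_force: [0.2, 1.1, 0.1]
gripper_width: 0.608
finger_force: 39.9
```

Call:
servo_tool(
  increments="-0.4 0 0 0 0 0;-0.4 0 0 0 0 0;-0.4 0 0 0 0 0;-0.4 0 0 0 0 0;-0.4 0 0 0 0 0;-0.4 0 0 0 0 0;-0.4 0 0 0 0 0;-0.3 0 0 0 0 0",
)

```text
time_s: 16.32
tool_pos: [633.0, 174.2, 34.4]
tool_rot: [0.0, 0.541, 0.841, -0.0]
wrist_force: [-0.3, -0.0, 0.4]
gripper_width: 0.613
finger_force: 39.9
```

Call:
servo_tool(
  increments="-0.4 0 0 0 0 0;-0.4 0 0 0 0 0;-0.4 0 0 0 0 0;-0.4 0 0 0 0 0;-0.4 0 0 0 0 0;-0.4 0 0 0 0 0;-0.4 0 0 0 0 0;-0.4 0 0 0 0 0",
)

```text
time_s: 16.98
tool_pos: [646.1, 145.4, 34.3]
tool_rot: [0.0, 0.541, 0.841, -0.0]
wrist_force: [-0.7, -0.5, -0.1]
gripper_width: 0.613
finger_force: 39.9
```

Call:
servo_tool(
  increments="-0.4 0 0 0 0 0;-0.4 0 0 0 0 0;-0.4 0 0 0 0 0;-0.2 0 0 0 0 0;0 0 0 0 0 0",
)

```text
time_s: 17.4
tool_pos: [652.1, 132.3, 34.4]
tool_rot: [0.0, 0.541, 0.841, -0.0]
wrist_force: [0.3, 0.7, -1.3]
gripper_width: 0.619
finger_force: 39.9
```

```bash
python3 - <<'E'
from h import *
rep()
im,D=robot.capture("side"); t,_=robot.capture("top")
cv2.imwrite("pics/v8.png",np.hstack([cv2.resize(im[150:300,240:440],(400,300),interpolation=cv2.INTER_CUBIC),cv2.resize(t[130:310,190:430],(400,300),interpolation=cv2.INTER_CUBIC)]))
E
```

```text
17.4 [652.1 132.3  34.4] xhead 114.4 z [ 0. -0. -1.] F [ 0.3  0.7 -1.3] w 0.619 ff 39.91106539964676 q [-0.37  0.76  0.14  1.87 -0.19  0.52  0.32]
```

View pics/v8.png

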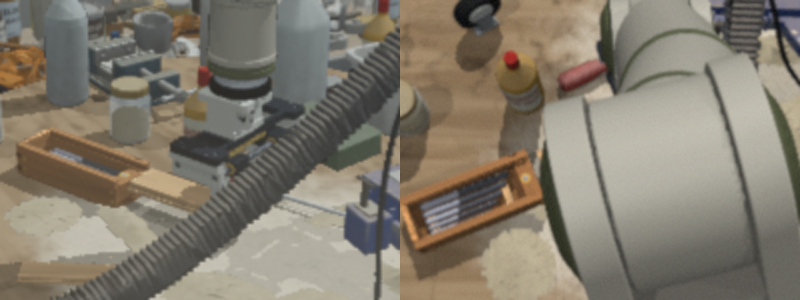

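The lid is clear of the box and carried (wrist −1.3 N). I'll lift, turn to lie along the hose and away from the bottle, then shift.

Call:
servo_tool(
  increments="0 0 -0.4 0 0 0;0 0 -0.8 0 0 0;0 0 -0.9 0 0 0;0 0 -0.9 0 0 0;0 0 0 0 0 3;0 0 0 0 0 5;0 0 0 0 0 5;0 0 0 0 0 5",
)

```text
time_s: 18.17
tool_pos: [652.2, 133.3, 65.7]
tool_rot: [0.0, 0.667, 0.745, 0.001]
wrist_force: [-0.1, -0.9, -0.5]
gripper_width: 0.617
finger_force: 39.9
```

Call:
servo_tool(
  increments="0 0 0 0 0 4;0 0 0 0 0 2.4;-0.4 -0.4 0 0 0 0;-0.6 -0.7 0 0 0 0;-0.6 -0.7 0 0 0 0;-0.5 -0.6 0 0 0 0;-0.3 -0.3 0 0 0 0;0 0 0 0 0 0",
)

```text
time_s: 18.83
tool_pos: [623.9, 107.6, 64.6]
tool_rot: [-0.0, 0.707, 0.707, -0.0]
wrist_force: [0.5, 0.3, -1.6]
gripper_width: 0.614
finger_force: 39.9
```

```bash
python3 - <<'E'
from h import *
rep()
im,D=robot.capture("side")
cv2.imwrite("pics/v9.png",cv2.resize(im[150:300,240:440],(800,600),interpolation=cv2.INTER_CUBIC))
E
```

```text
18.8333 [623.9 107.6  64.6] xhead 90.0 z [-0.001 -0.    -1.   ] F [ 0.5  0.3 -1.6] w 0.614 ff 39.91118788719177 q [-0.43  0.7   0.26  1.94 -0.32  0.54  0.05]
```

View pics/v9.png

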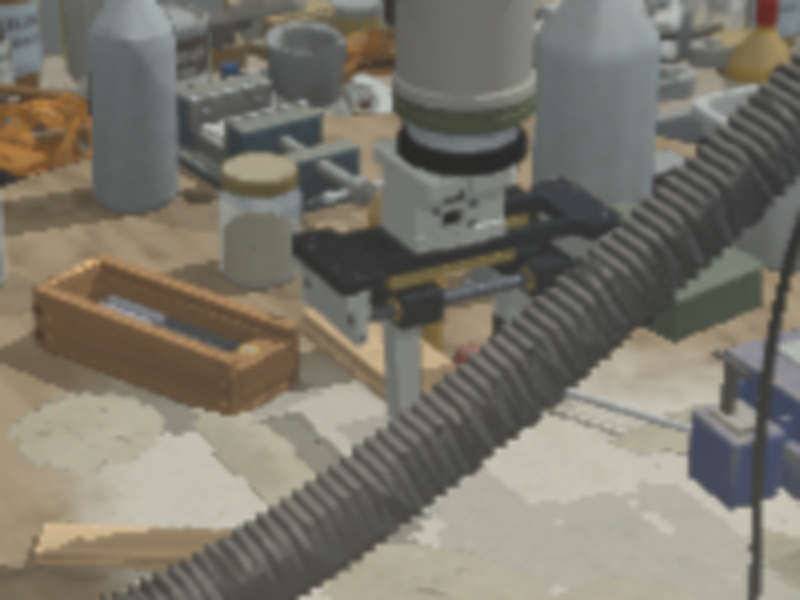

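The lid hangs level from the fingers at (380,350), clear of the box, bottle and hose. Lowering.

Call:
servo_tool(
  increments="0 0 0.6 0 0 0;0 0 1 0 0 0;0 0 1 0 0 0;0 0 1 0 0 0;0 0 0.8 0 0 0;0 0 0.6 0 0 0;0 0 0.3 0 0 0;0 0 0.1 0 0 0",
)

```text
time_s: 19.55
tool_pos: [624.5, 108.9, 9.4]
tool_rot: [-0.0, 0.707, 0.708, -0.0]
wrist_force: [-1.1, -0.1, -0.5]
gripper_width: 0.612
finger_force: 39.9
```

Call:
servo_tool(
  increments="0 0 0.15 0 0 0;0 0 0.15 0 0 0;0 0 0.1 0 0 0;0 0 0.1 0 0 0;0 0 0 0 0 0;0 0 0 0 0 0",
)

```text
time_s: 20.05
tool_pos: [624.9, 109.0, 5.5]
tool_rot: [0.0, 0.707, 0.708, 0.0]
wrist_force: [0.5, -0.0, -0.1]
gripper_width: 0.613
finger_force: 39.9
```

Call:
servo_tool(
  increments="0 0 0.1 0 0 0;0 0 0.1 0 0 0;0 0 0.05 0 0 0;0 0 0.05 0 0 0;0 0 0 0 0 0;0 0 0 0 0 0",
)

```text
time_s: 20.55
tool_pos: [624.8, 109.0, 2.3]
tool_rot: [-0.0, 0.707, 0.708, -0.0]
wrist_force: [-0.0, 0.3, -0.1]
gripper_width: 0.616
finger_force: 39.9
```

Call:
servo_tool(
  increments="0 0 0.06 0 0 0;0 0 0.06 0 0 0;0 0 0.04 0 0 0;0 0 0 0 0 0;0 0 0 0 0 0",
)

```text
time_s: 20.97
tool_pos: [624.8, 109.0, 0.7]
tool_rot: [-0.0, 0.707, 0.708, -0.0]
wrist_force: [0.1, 0.5, -0.1]
gripper_width: 0.612
finger_force: 39.9
```

Call:
servo_tool(
  increments="0 0 0 0 0 0;0 0 0 0 0 0;0 0 0 0 0 0;0 0 0 0 0 0",
  squeeze=5,
)

```text
time_s: 21.3
tool_pos: [624.8, 109.0, 0.8]
tool_rot: [-0.0, 0.707, 0.708, 0.0]
wrist_force: [0.0, -0.2, -1.3]
gripper_width: 0.623
finger_force: 5.0
```

Call:
servo_tool(
  increments="0 0 0 0 0 0;0 0 0 0 0 0;0 0 0 0 0 0;0 0 0 0 0 0;0 0 0 0 0 0;0 0 -0.3 0 0 0;0 0 -1 0 0 0;0 0 -2 0 0 0",
  jaw=95,
)

```text
time_s: 21.97
tool_pos: [623.6, 108.8, 32.9]
tool_rot: [-0.001, 0.707, 0.708, -0.001]
wrist_force: [-0.3, 0.5, 0.1]
gripper_width: 0.952
finger_force: 0.0
```

Call:
servo_tool(
  increments="0 0 -2 0 0 0;0 0 -3 0 0 0;0 0 -3 0 0 0;0 0 -3 0 0 0;0 0 -3 0 0 0;0 0 -3 0 0 0;0 0 0 0 0 0;0 0 0 0 0 0",
)

```text
time_s: 22.63
tool_pos: [625.7, 109.2, 206.4]
tool_rot: [0.001, 0.707, 0.708, 0.002]
wrist_force: [-0.8, 0.5, -0.7]
gripper_width: 0.952
finger_force: 0.0
```

```bash
python3 - <<'E'
from h import *
rep()
for n in("side","top"):
    im,D=robot.capture(n); cv2.imwrite(f"pics/{n}_end.png",im)
    Y,X=np.mgrid[0:480,0:640]; m=D>0; c,d=ray(n,np.c_[X[m],Y[m]]); P=c+d*D[m][:,None]
    k=(abs(P[:,0]-625)<18)&(P[:,1]>70)&(P[:,1]<290)&(P[:,2]<60)
    for y in range(80,290,20):
        j=k&(abs(P[:,1]-y)<8); print(n,y,j.sum(),np.percentile(P[j,2],[10,50,90]).round(1) if j.sum()>3 else "")
    b=(P[:,2]>40)&(P[:,2]<55)&(abs(P[:,0]-540)<75)&(abs(P[:,1]-360)<100)
    print(n,"box top pts",b.sum(),np.percentile(P[b,:2],[2,98],axis=0).round(0).tolist())
E
```

```text
22.6333 [625.7 109.2 206.4] xhead 90.1 z [ 0.004  0.001 -1.   ] F [-0.8  0.5 -0.7] w 0.952 ff 0.0 q [-0.5   0.52  0.36  1.85 -0.24  0.81 -0.02]
side 80 76 [-3.5 -0.5  8.5]
side 100 50 [ 6.5  9.1 10.7]
side 120 5 [ 8.   9.  10.6]
side 140 0 
side 160 0 
side 180 0 
side 200 28 [ 7.4 10.3 11.8]
side 220 43 [ 7.6  9.7 11.8]
side 240 35 [ 8.1 10.  11.8]
side 260 19 [ 7.   8.6 10.1]
side 280 22 [-3.1 -0.7  1.2]
side box top pts 378 [[479.0, 269.0], [606.0, 447.0]]
top 80 0 
top 100 0 
top 120 0 
top 140 39 [ 8.9 11.2 13.5]
top 160 104 [ 8.8 11.6 14.3]
top 180 106 [ 8.8 11.6 14.9]
top 200 106 [ 8.5 11.3 14.2]
top 220 108 [ 7.9 11.4 14.4]
top 240 106 [ 8.8 11.8 14.7]
top 260 98 [-1.2 10.2 13.1]
top 280 108 [-3.4 -0.1  2.5]
top box top pts 911 [[480.0, 276.0], [604.0, 451.0]]
```

The lid lies flat: its top is at about 11 mm along its whole length, y about 90–265. The box hasn't moved. Handing in.

```bash
python3 -c "
from station import robot; print(robot.sign_off())"
```

```text
the job is handed in; nothing more can be done
None
```

The lid is off and lying flat, right way up, on the bare bench clear of the box; the box hasn't moved and the job was handed in at about 23 s (no verdict was returned), but I viewed 12 pictures against the limit of 10.

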